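Reject the spent filter element and start the lid screw of the dust filter

ROBOT

A 7-joint arm with a two-finger parallel gripper is mounted at the origin on the work surface. World frame = base frame: x ahead of the robot, y to its left, z up, the work surface at z = 0. Lengths are in m, angles in rad, forces in N, time in s.
With the tool pointing down it reaches from about 0.35 to 0.9 m from the base axis. Payload 8.1 kg.
Tool frame: the origin (TCP) lies where the fingers leave the gripper's body, on its centre line; the fingertips stand 66 mm ahead of it and the grasp point (between the pads) lies arm.grip_depth ahead of it (arm.grip_depth is the distance from the TCP to the grasp point, in m); z points along the fingers, y is the line along which they close (so a half turn about z gives the same grasp; the last joint's range is limited). The gripper opens to 92 mm and grips with 3 to 60 N. Pads are 19 mm wide; open, the fingers measure 130 mm over their backs; the gripper's body (75 mm by 190 mm) begins 47 mm behind the grasp point.
Start: joints at [-1.411, 0.434, 0.025, 1.573, -0.012, 1.134, -0.075], TCP at [0.162, 0.604, 0.292] pointing down, gripper open.
Joint ranges: [-2.62, 2.62], [-0.44, 2.09], [-1.27, 1.32], [0.08, 2.57], [-1.32, 4.46], [0.12, 2], [-2.74, 2.74]. Speed limits (rad/s): [2.22, 2.22, 3.01, 3.01, 3.14, 3.14, 3.14].

INTERFACE

Orientations are given as a rotation vector (axis times angle).
In Python, from bench import arm, eyes gives the robot as it stands.
- The arm moves only by the shell command python3 -m crank 'ROWS' [FORCE]. ROWS is JSON, a list of rows, each a list of 5 numbers: the shift along the world's x, y, z in mm, then the turn about the world's z in degrees, then the finger opening in mm, from 0 to 91.8. In form: [[x, y, z, yaw, fingers], ...]. A call has exactly 8 rows; each row is the pose to reach, as a shift and turn from the pose commanded when the call began; what a row does not reach only later rows make up. A row lasts 1/12 s, in which the tool goes at most 41.7 mm and 7.16 degrees, less where a joint would pass 70% of its speed; a pose out of reach is approached as far as the arm can. A call with a gripper value outside its range is refused whole. The fingers move at their own pace and stop on an object; FORCE is the grip in N (left out, the last holds). Time passes only in rows, so rows that repeat a pose let the fingers close, or fill a call up. It gives the time, the measured TCP pose, the force, the opening and the grip force at its end, in the units of the state.
- arm.observe(): the state, without advancing time (a new reading comes with each control period).
- eyes.capture(name): name is "scene" or "top" or "wrist"; returns the picture (480x640x3 uint8, red, green, blue); there is no depth.
- eyes.get_calibration(name): a dict with "vertical_fov" (degrees; the focal length in pixels is half the picture's height over the tangent of half this angle, whatever the lens; pixels are square), "cx", "cy" (the principal point, pixels), "k1" (the pictures are not rectified: a ray, as slopes to the right and down, at radius r is drawn at 1 + k1 r^2 times it, then the intrinsics apply), "world_to_cam" (4x4, takes a point from world to camera coordinates). Camera axes: x right, y up, looking along -z (the intrinsics and any distortion apply to the point x, -y, -z); pixel columns grow to the right and rows downward; lengths in m; the calibration is good to about 2 mm. A picture is of the moment at which its call begins: read the wrist's pose just before it. get_calibration takes no time and is no camera call; for the wrist camera it gives the pose at the moment of the call.
- arm.hand_in(): hands the job in; it is judged then, once.
The state is a dict: "t": time; "joint_positions": joint angles; "qvel": joint speeds; "effort": joint torques, N m; "position": TCP position; "ee_rot": TCP orientation; "wrist_force": force on the tool from outside, world axes, zero at the start; "torque": the same for the moment, N m; "grip_width": finger opening in m; "finger_force": force on a finger pad.
Only numpy, scipy, OpenCV 4.12 (cv2) and the standard library are available. Lean on these libraries where they do the work, as an engineer would, in place of code of your own. Each camera call takes 0.05 s, during which the arm holds its last target. There are 200 camera calls.

TASK

First drop the spent filter element, the pleated ring standing on the bench, into the wire basket. Then start the hand screw in the lid of the dust filter without crossing its thread: turn it backward (anticlockwise seen from above) until its thread drops in, then forward one full turn from there, no tighter. Finish with the gripper still holding the screw's head, and leave the other things on the bench where they stand.

Things in the scene. Friction and masses are not known exactly. Their poses are not given: they have to be found in the camera images.
- element_mid (a point): Spent filter element: an upright ring of brown pleated paper between two steel end caps, 58 mm outside, 34 mm hole, 45 mm high, 60 to 130 g, loose on the bench. The point is its centre, half-way up.
- basket: Fixed wire basket, open at the top, 150 mm (its x) by 170 mm (its y), 70 mm high, walls 3 mm, floor 4 mm thick. Origin: centre of its underside, on the bench.
- canister: Dust filter, fixed to the bench: aluminium bowl 84 mm across on a square foot 110 mm wide, with a flat round lid 96 mm across whose top is 101 mm above the bench, and a pipe union on either side (78 mm from the axis, 48 mm up). In the middle of the lid is a steel neck 36 mm across, its top 109 mm above the bench; the hand screw passes through it. Origin: on the axis, at the bench; z up.
- screw_head (a point): Centre, half-way up, of the hand screw's knurled round steel head: 44 mm across, 26 mm high, 300 g with its shank, axis upright over the canister's axis. The screw is captive in the lid (retaining ring): it turns and moves up and down but cannot be lifted out. At first it lies by its weight, not engaged, on top of the thread of a post inside.
- lid_neck (a point): Centre of the neck's top face, on the screw's axis, 109 mm above the bench. The thread below it is right-hand, single start, pitch 5 mm, with 1 mm of play up and down once engaged. Gripped and not pressed down, the screw stays up in the fingers past the thread's beginning and does not fall; turned forward again from there, it lands back on top of the thread.
- lid_screw (a joint): Turn of the hand screw, rad, 0 at the start, growing backward (anticlockwise from above), counted on over several turns. Friction about 0.03 N m. Backward it climbs 5 mm a turn, for 0.6 to 2.2 rad, to the thread's beginning (sagging up to 0.8 mm near it); let go or pressed down past it, it drops 5 mm (0.8 mm less per rad turned too far). Forward (clockwise) from the drop it goes down 5 mm a turn.
- screw_lift (a joint): Height of the hand screw, m: 0 at the very beginning of the thread, just before the drop, with 16 mm between head and neck; -0.0006 to -0.0020 as it lies at the start, about -0.005 just after the drop, about -0.010 one turn farther forward, -0.016 with the head on the neck; at most +0.0015 (retaining ring).
- crucible_a: Bystander, loose: white ceramic crucible, a cup 26 mm across and 25 mm high. Origin: about the centre of its underside.
- crucible_b: Bystander, loose: a second such crucible. Origin: about the centre of its underside.
- flux_jar: Bystander, loose: amber jar with black cap, 60 mm across, 95 mm high. Origin: about the centre of its underside.
- vial_a: Bystander, loose: small white bottle, 38 mm across, 75 mm high. Origin: about the centre of its underside.
- vial_b: Bystander, loose: a second such bottle. Origin: about the centre of its underside.
- vial_cap: Bystander, loose: white screw cap, 27 mm across, 14 mm high. Origin: about the centre of its underside.
- tweezers: Bystander, loose: steel tweezers lying flat, 150 mm long, 10 mm high. Origin: about the centre of its underside.
- dust_brush: Bystander, loose: flat brush with a wooden handle, lying between the robot and the filter, about 200 mm long. Origin: about the centre of its underside.

How it is judged:
By the outcome, as a careful person would: the job done as asked, in the order asked, and still so for the second after the job is handed in, while the arm keeps its last pose, push and grip.
It also fails if it takes over 72 s, if anything falls off the work surface, if the arm or the gripper's body presses on something with over 40 N, if the wrist force passes 120 N, or if a joint passes its speed limit or range.

## Working session

There is one attempt and no reset: what is moved stays moved. The work goes in short steps, Python scripts to look and compute and a shell command to move; the robot and the scene stay as the last step left them, time stands still between calls to the robot, and variables do not carry over. Pictures are saved under pics/ and viewed, at most 10 in all, crops included, and the job is handed in when it is done.

```bash
mkdir -p pics; ls
cat > h.py <<'E'
import numpy as np, cv2
from bench import arm, eyes
def ray(name,u,v,c=None):
    c=c or eyes.get_calibration(name)
    f=240/np.tan(np.radians(c["vertical_fov"])/2)
    K=np.array([[f,0,c["cx"]],[0,f,c["cy"]],[0,0,1.]])
    p=cv2.undistortPoints(np.array([[[u,v]]],float),K,np.array([c["k1"],0,0,0.]))[0,0]
    # undistort: iterative enough for small k1
    T=np.array(c["world_to_cam"]); R=T[:3,:3]; o=-R.T@T[:3,3]
    d=R.T@np.array([p[0],-p[1],-1.]); return o,d
def onz(name,u,v,z,c=None):
    o,d=ray(name,u,v,c); return o+d*(z-o[2])/d[2]
def two(r1,r2):
    (a,d),(b,e)=r1,r2
    s=np.linalg.lstsq(np.stack([d,-e],1),b-a,rcond=None)[0]
    p,q=a+s[0]*d,b+s[1]*e; return (p+q)/2,np.linalg.norm(p-q)
def proj(name,P,c=None):
    c=c or eyes.get_calibration(name)
    f=240/np.tan(np.radians(c["vertical_fov"])/2)
    T=np.array(c["world_to_cam"]); q=T[:3,:3]@np.array(P)+T[:3,3]
    x,y=q[0]/-q[2],-q[1]/-q[2]; k=1+c["k1"]*(x*x+y*y)
    return c["cx"]+f*x*k, c["cy"]+f*y*k
def snap(name,fn):
    im=eyes.capture(name); cv2.imwrite("pics/"+fn,im[:,:,::-1]); return im
E
python3 - <<'E'
from h import *
for n in("scene","top"):
    c=eyes.get_calibration(n); print(n,c["vertical_fov"],c["k1"],c["cx"],c["cy"],ray(n,320,240)); snap(n,n+"0.png")
s=arm.observe(); print(s, arm.grip_depth)
E
```

```text
pics
scene 49.97706716038519 -0.08121097814787195 320.80610195135444 238.60101641480068 (array([1.08089189, 0.51683449, 0.74330014]), array([-0.52362329, -0.53198224, -0.66544976]))
top 42.3746350185789 -0.05676332512921882 325.65037698128964 239.9007305475872 (array([0.37496827, 0.00224927, 1.28117048]), array([ 0.15444891,  0.01791437, -0.98788052]))
{'t': 0.1, 'joint_positions': array([-1.4105987 ,  0.43512602,  0.02497354,  1.57398652, -0.01159375,
        1.1339996 , -0.0750754 ]), 'qvel': array([-0.00030307, -0.00153069,  0.00085309, -0.0028074 ,  0.00019822,
        0.00031379, -0.00106446]), 'effort': array([ 2.26714088e-03, -6.69124317e+01,  9.87263024e-01, -3.15142572e+01,
       -6.05416344e-02,  3.73379875e-02,  4.06411868e-05]), 'position': array([0.16231544, 0.60318392, 0.29154792]), 'ee_rot': array([-4.11673323e-01, -3.11445209e+00,  2.15776931e-03]), 'wrist_force': array([-0.86996323,  0.43032909,  0.08539769]), 'torque': array([ 0.04489933, -0.01175532,  0.02039528]), 'finger_force': 0.0, 'grip_width': 0.09202304798553261} 0.0467
```

View pics/scene0.png

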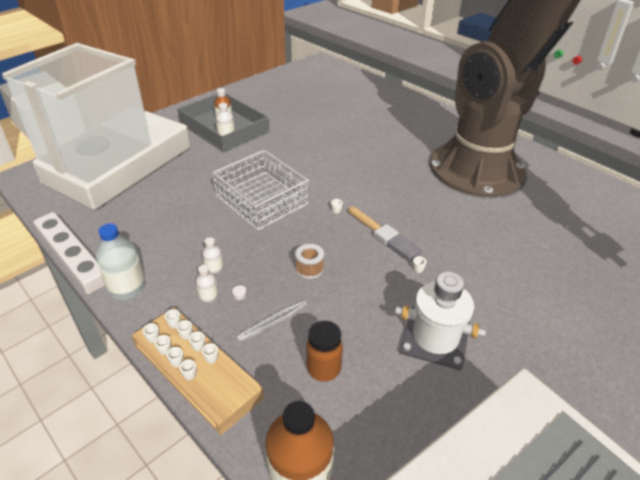

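View pics/top0.png

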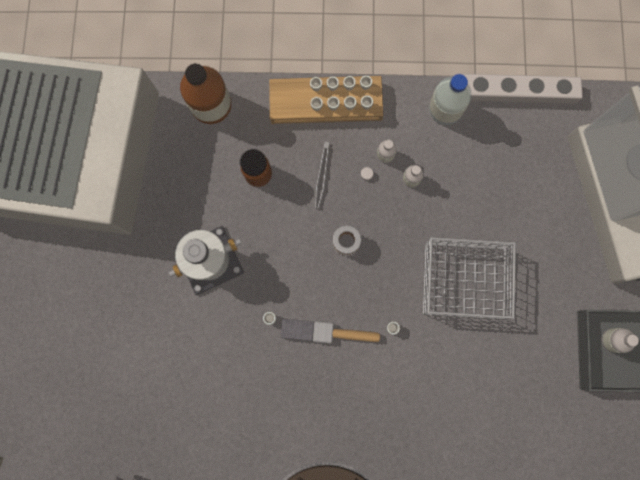

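The scene view shows the ring at about (310,260), the basket at (261,187) and the screw head at (449,288). The top view shows the ring at (347,239), the basket at (470,280), the screw head at (195,250) and the brush at (330,332). Next I'll zoom in on those.

Run:
```python
from h import *
s=cv2.imread("pics/scene0.png");t=cv2.imread("pics/top0.png")
z=lambda im,u,v:cv2.resize(im[v:v+60,u:u+80],(400,300),interpolation=cv2.INTER_CUBIC)
cv2.imwrite("pics/z0.png",np.vstack([np.hstack([z(t,307,210),z(t,160,220)]),np.hstack([z(s,270,230),z(s,410,260)])]))
print("ring top",onz("top",347,239,.045),"head",onz("top",195,250,.15))
print(two(ray("top",347,239),ray("scene",310,252)),two(ray("top",195,250),ray("scene",449,281)))
for p in((428,239),(515,243),(513,320),(426,314)): print("bask",onz("top",*p,.07))
for n,p in dict(cruc_a=(269,318),cruc_b=(393,328),brushL=(283,330),brushR=(380,338)).items(): print(n,onz("top",*p,.02))
for n,p in dict(jar=(254,161),jar2=(260,180)).items(): print(n,onz("top",*p,.095 if n=='jar' else 0.02))
print("foot",[onz("top",*p,.01)[:2] for p in((241,268),(199,291),(219,231))])
print("unions",[onz("top",*p,.048)[:2] for p in((234,244),(176,270))])
```

```text
ring top [ 0.57138229 -0.02985105  0.045     ] head [0.52841188 0.25377462 0.15      ]
(array([ 0.57106031, -0.02949437,  0.04508093]), np.float64(0.0009337460458423132)) (array([0.52882667, 0.25420125, 0.14750126]), np.float64(0.0002971285725090089))
bask [ 0.57065114 -0.18972627  0.07      ]
bask [ 0.5661107  -0.36302984  0.07      ]
bask [ 0.41410793 -0.35543378  0.07      ]
bask [ 0.42274489 -0.18531412  0.07      ]
cruc_a [0.41017431 0.12483356 0.02      ]
cruc_b [ 0.39530482 -0.12628348  0.02      ]
brushL [0.386709   0.09571395 0.02      ]
brushR [ 0.37480024 -0.10020491  0.02      ]
jar [0.71634508 0.15823596 0.095     ]
jar2 [0.69695005 0.15382082 0.02      ]
foot [array([0.51182945, 0.18730856]), array([0.46238159, 0.27212477]), array([0.58847112, 0.23665613])]
unions [array([0.5560945 , 0.19798155]), array([0.50088845, 0.31274671])]
```

View pics/z0.png

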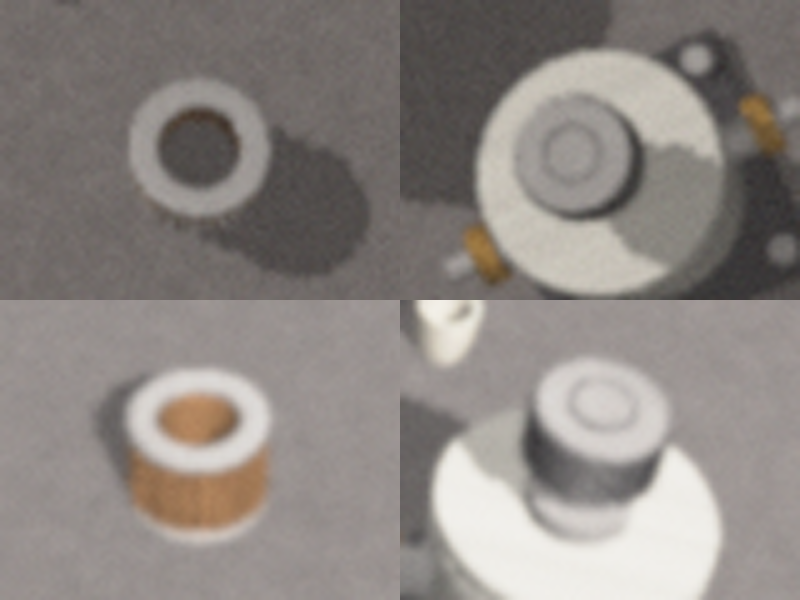

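The zoomed crops confirm the ring's cap centre at top (347,239) and the head's top centre at top (194.6,250.6) and scene (450,281.6). Moving towards the ring.

```bash
python3 -m crank '[[22,-34,0,2,90],[44,-68,0,4,90],[66,-102,0,6,90],[88,-136,0,8,90],[110,-170,0,10,90],[132,-204,0,12,90],[154,-238,0,14,90],[176,-272,0,15,90]]' 20
python3 -m crank '[[22,-34,0,0,90],[44,-68,0,0,90],[66,-102,0,0,90],[88,-136,-5,0,90],[110,-170,-20,0,90],[132,-204,-40,0,90],[154,-238,-60,0,90],[176,-272,-80,0,90]]'
python3 - <<'E'
from h import *
s=arm.observe();print(s['joint_positions'].round(2))
from scipy.spatial.transform import Rotation as R
y=R.from_rotvec(s['ee_rot']).as_matrix()[:,1];print(s['position'],np.degrees(np.arctan2(-y[0],y[1])))
E
```

```text
t: 0.77
position: [0.3389, 0.3296, 0.2921]
ee_rot: [0.002, -3.141, 0.0]
wrist_force: [1.2, 1.1, 0.1]
grip_width: 0.0905
finger_force: 0.0
t: 1.43
position: [0.5091, 0.0669, 0.2168]
ee_rot: [0.001, 3.141, 0.0]
wrist_force: [1.1, 1.7, 0.3]
grip_width: 0.0901
finger_force: 0.0
[-0.45  0.34  0.27  1.95 -0.12  0.86  1.46]
[0.50909854 0.0669025  0.21679255] -0.04790606831312545
```

```bash
python3 -m crank '[[20,-32,-20,0,90],[40,-63,-40,0,90],[55,-86,-60,0,90],[57,-90,-80,0,90],[57,-90,-105,0,90],[57,-90,-137,0,90],[57,-90,-137,0,90],[57,-90,-137,0,90]]'
python3 -m crank '[[0,0,0,0,50],[0,0,0,0,50],[0,0,0,0,50],[0,0,0,0,50],[0,0,0,0,50],[0,0,0,0,50],[0,0,0,0,50],[0,0,0,0,50]]' 20
```

```text
t: 2.1
position: [0.5642, -0.0215, 0.0794]
ee_rot: [-0.002, -3.137, 0.0]
wrist_force: [0.7, -0.6, 0.6]
grip_width: 0.0899
finger_force: 0.0
t: 2.77
position: [0.566, -0.0215, 0.0814]
ee_rot: [0.002, 3.14, 0.0]
wrist_force: [-1.3, 0.3, 7.2]
grip_width: 0.0572
finger_force: 19.8
```

```bash
python3 -m crank '[[0,0,25,0,50],[0,0,60,0,50],[-10,-35,95,0,50],[-20,-70,110,0,50],[-30,-105,110,0,50],[-40,-140,110,0,50],[-50,-175,110,0,50],[-60,-210,110,0,50]]'
python3 -m crank '[[-6,-22,0,0,50],[-13,-43,0,0,50],[-13,-43,0,0,50],[-13,-43,0,0,50],[-13,-43,0,0,50],[-13,-43,0,0,50],[-13,-43,0,0,50],[-13,-43,0,0,50]]'
python3 - <<'E'
from h import *
snap("top","top1.png");a=snap("wrist","w1.png");b=cv2.imread("pics/top1.png");cv2.imwrite("pics/c1.png",cv2.resize(np.hstack([a[:,:,::-1],b]),(800,300)))
E
```

```text
t: 3.43
position: [0.5047, -0.2328, 0.1909]
ee_rot: [0.001, 3.141, 0.0]
wrist_force: [1.0, 0.8, -0.8]
grip_width: 0.0573
finger_force: 19.8
t: 4.1
position: [0.493, -0.2733, 0.1905]
ee_rot: [-0.001, 3.142, 0.001]
wrist_force: [0.3, -0.2, -1.4]
grip_width: 0.0573
finger_force: 19.8
```

View pics/c1.png

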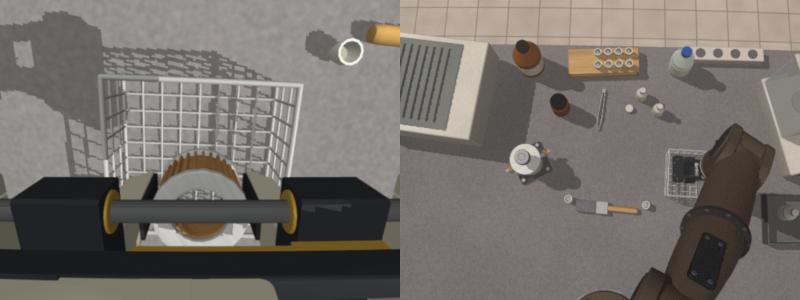

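The wrist view shows the ring gripped over the basket's middle, and nothing else has moved. Lowering and releasing.

```bash
python3 -m crank '[[0,0,-30,0,50],[0,0,-60,0,50],[0,0,-85,0,50],[0,0,-85,0,50],[0,0,-85,0,50],[0,0,-85,0,76],[0,0,-85,0,76],[0,0,-85,0,76]]'
python3 -m crank '[[0,0,0,0,76],[0,0,0,0,76],[0,0,20,0,76],[0,0,60,0,76],[0,0,100,0,76],[0,0,140,0,76],[3,35,170,-5,90],[6,70,170,-10,90]]'
python3 - <<'E'
from h import *
a=snap("wrist","w2.png");b=snap("scene","s2.png")[:,:,::-1];cv2.imwrite("pics/c2.png",cv2.resize(np.hstack([a[:,:,::-1],b]),(800,300)))
E
```

```text
t: 4.87
position: [0.4936, -0.2749, 0.1073]
ee_rot: [0.002, 3.139, -0.002]
wrist_force: [-0.2, 1.0, -0.7]
grip_width: 0.0725
finger_force: 0.0
t: 5.53
position: [0.4999, -0.2081, 0.2816]
ee_rot: [0.291, 3.118, -0.005]
wrist_force: [1.8, 1.3, -0.7]
grip_width: 0.0849
finger_force: 0.0
```

View pics/c2.png

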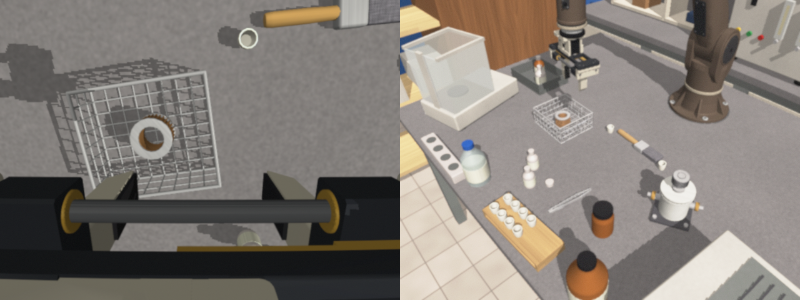

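The wrist view shows the ring lying in the basket at (150,140), and the bystanders are in place. Going to the screw.

```bash
python3 -m crank '[[2,40,0,-6,90],[5,80,0,-12,90],[8,120,0,-18,90],[10,160,0,-24,90],[13,200,0,-30,90],[16,240,0,-36,90],[18,280,0,-42,90],[21,320,0,-48,90]]'
python3 -m crank '[[3,40,0,-3,90],[5,80,0,-6,90],[7,120,0,-9,90],[8,137,0,-12,90],[8,137,0,-12,90],[8,137,0,-12,90],[8,137,0,-12,90],[8,137,0,-12,90]]'
python3 - <<'E'
from h import *
s=arm.observe();print(s['joint_positions'].round(2),s['position'],s['wrist_force'])
c=eyes.get_calibration("wrist");snap("wrist","w3.png");o=ray("wrist",320,240,c);print(o,proj("wrist",(.528,.254,.15),c))
E
```

```text
t: 6.3
position: [0.519, 0.1175, 0.2757]
ee_rot: [-1.53, -2.743, -0.001]
wrist_force: [-0.2, 0.6, 0.1]
grip_width: 0.0901
finger_force: 0.0
t: 6.97
position: [0.5278, 0.2508, 0.2757]
ee_rot: [1.805, 2.571, -0.001]
wrist_force: [0.4, -0.2, -0.0]
grip_width: 0.0899
finger_force: 0.0
[-0.83  0.39  0.41  1.72 -0.18  1.06 -0.02] [0.52776543 0.25082526 0.2756998 ] [ 0.37290791 -0.2304367  -0.02903121]
(array([0.50246236, 0.31916588, 0.36845511]), array([ 0.09829185, -0.27178936, -0.95748994])) (np.float64(323.2778548524205), np.float64(246.78956078353224))
```

View pics/w3.png

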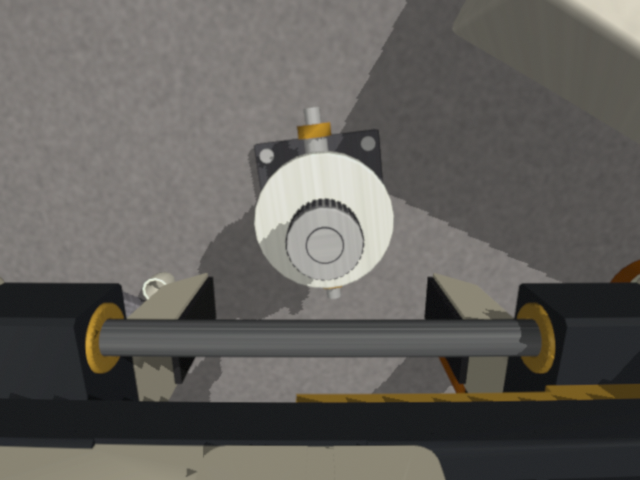

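The wrist view shows the head's top disc centred at about (325,244).

Run:
```python
from h import *
c=eyes.get_calibration("wrist")
im=cv2.imread("pics/w3.png",0)[190:300,270:380]
k=cv2.HoughCircles(cv2.medianBlur(im,3),cv2.HOUGH_GRADIENT,1,30,param1=80,param2=20,minRadius=12,maxRadius=45);print(k)
P=onz("wrist",325,244,.15,c);print(P,P*1e3-arm.observe()['position']*1e3)
```

```text
[[[53.5 50.5 39.9]]]
[0.52841803 0.25595173 0.15      ] [   0.61170703    5.09663686 -125.74350736]
```

```bash
python3 -m crank '[[0,2,-20,0,90],[0,4,-40,0,90],[0,4,-60,0,90],[0,4,-80,0,90],[0,4,-90,0,90],[0,4,-90,0,90],[0,4,-90,0,90],[0,4,-90,0,90]]'
python3 - <<'E'
from h import *
print(arm.observe()['position'], arm.observe()['wrist_force'])
c=eyes.get_calibration("wrist"); snap("wrist","w4.png")
for z in(.15,.137):print(proj("wrist",(.528,.2555,z),c))
E
```

```text
t: 7.68
position: [0.5283, 0.2564, 0.1868]
ee_rot: [1.804, 2.571, 0.002]
wrist_force: [-0.3, -0.1, 0.1]
grip_width: 0.0899
finger_force: 0.0
[0.52829802 0.25640993 0.18676592] [-0.30827713 -0.11699413  0.0618973 ]
(np.float64(319.8233014656182), np.float64(332.2074794692987))
(np.float64(319.7606276761854), np.float64(315.3088845904836))
```

View pics/w4.png

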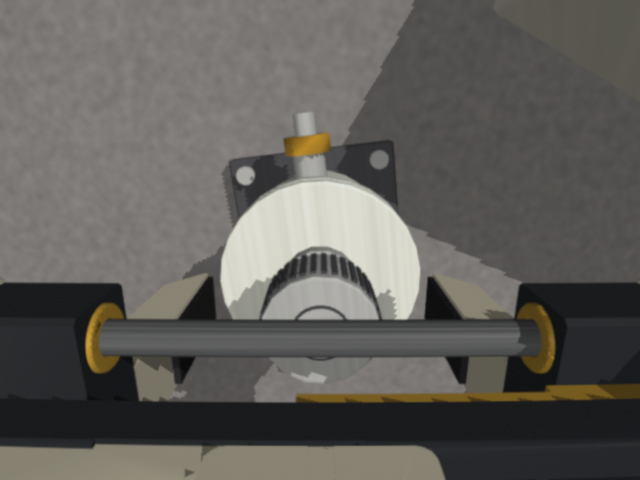

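The wrist view shows the head centred between the fingers: centre column about 320, finger gap 211–428. Closing.

```bash
python3 -m crank '[[0,0,-2,0,40],[0,0,-2,0,40],[0,0,-2,0,40],[0,0,-2,0,40],[0,0,-2,0,40],[0,0,-2,0,40],[0,0,-2,0,40],[0,0,-2,0,40]]' 15
python3 -c "
from bench import arm;s=arm.observe();print(s['position'],s['wrist_force'],s['torque'],s['finger_force'],s['grip_width'])"
python3 -m crank '[[0,0,-1,0,40],[0,0,-1,0,40],[0,0,-1,0,40],[0,0,-1,0,40],[0,0,-1,0,40],[0,0,-1,0,40],[0,0,-1,0,40],[0,0,-1,0,40]]' 15
python3 -c "
from bench import arm;s=arm.observe();print(s['position'],s['wrist_force'],s['torque'],s['finger_force'],s['grip_width'])"
```

```text
t: 8.4
position: [0.5283, 0.2569, 0.1838]
ee_rot: [1.803, 2.572, 0.002]
wrist_force: [-0.3, 0.3, -3.2]
grip_width: 0.0432
finger_force: 15.0
[0.52827004 0.2568675  0.18378125] [-0.26177688  0.2585309  -3.15928339] [-0.19301536  0.22883965 -0.04232616] 15.000676363706589 0.04316630753298938
t: 9.07
position: [0.5283, 0.2568, 0.1834]
ee_rot: [1.803, 2.572, 0.003]
wrist_force: [0.7, 1.0, 6.5]
grip_width: 0.0438
finger_force: 15.0
[0.52825773 0.25684409 0.18342856] [0.65305912 0.96319817 6.46717248] [-0.06291001  0.03934878 -0.04974206] 15.000459104776382 0.043775086355365464
```

```bash
python3 -m crank '[[0,0,0,3,40],[0,0,0,6,40],[0,0,0.1,9,40],[0,0,0.1,12,40],[0,0,0.2,15,40],[0,0,0.2,18,40],[0,0,0.3,21,40],[0,0,0.3,24,40]]'
python3 -c "
from bench import arm;s=arm.observe();print(s['position'],s['wrist_force'],s['torque'],s['joint_positions'][6])"
python3 -m crank '[[0,0,0,1.5,40],[0,0,0,3,40],[0,0,0.1,4.5,40],[0,0,0.1,6,40],[0,0,0.1,7.5,40],[0,0,0.1,9,40],[0,0,0.1,10.5,40],[0,0,0.1,12,40]]'
python3 -c "
from bench import arm;s=arm.observe();print(s['position'],s['wrist_force'],s['torque'],s['joint_positions'][6])"
```

```text
t: 9.73
position: [0.5279, 0.2566, 0.1837]
ee_rot: [1.226, 2.892, 0.001]
wrist_force: [-1.7, -1.6, 8.2]
grip_width: 0.0436
finger_force: 15.0
[0.5278999  0.25658824 0.18370039] [-1.70756555 -1.6398191   8.23329714] [-0.35556261  0.34846193 -0.0268482 ] 0.3747523787980371
t: 10.4
position: [0.5278, 0.2564, 0.1838]
ee_rot: [0.919, 3.004, 0.001]
wrist_force: [-2.0, -1.6, 8.8]
grip_width: 0.0436
finger_force: 15.0
[0.52775496 0.25641222 0.18378925] [-1.97394954 -1.61329784  8.84272435] [-0.32200672  0.4250289  -0.03840681] 0.5503697989551408
```

```bash
python3 -m crank '[[0,0,0,1.5,40],[0,0,0,3,40],[0,0,0.1,4.5,40],[0,0,0.1,6,40],[0,0,0.1,7.5,40],[0,0,0.1,9,40],[0,0,0.1,10.5,40],[0,0,0.1,12,40]]'|egrep 'pos|wrist'
```

```text
position: [0.5277, 0.2562, 0.1839]
wrist_force: [-3.3, -2.3, 9.4]
```

```bash
python3 -m crank '[[0,0,0,1.5,40],[0,0,0,3,40],[0,0,0.1,4.5,40],[0,0,0.1,6,40],[0,0,0.1,7.5,40],[0,0,0.1,9,40],[0,0,0.1,10.5,40],[0,0,0.1,12,40]]'|egrep 'pos|wrist'
```

```text
position: [0.5276, 0.2559, 0.184]
wrist_force: [-3.3, -3.2, 10.5]
```

```bash
python3 -m crank '[[0,0,0,1.5,40],[0,0,0,3,40],[0,0,0.1,4.5,40],[0,0,0.1,6,40],[0,0,0.1,7.5,40],[0,0,0.1,9,40],[0,0,0.2,10.5,40],[0,0,0.2,12,40]]'|egrep 'pos|wrist'
```

```text
position: [0.5276, 0.2557, 0.1841]
wrist_force: [-2.0, -4.0, 10.0]
```

```bash
python3 -m crank '[[0,0,0,1.5,40],[0,0,0,3,40],[0,0,0.1,4.5,40],[0,0,0.1,6,40],[0,0,0.1,7.5,40],[0,0,0.1,9,40],[0,0,0.2,10.5,40],[0,0,0.2,12,40]]'|egrep 'pos|wrist'
```

```text
position: [0.5276, 0.2554, 0.1842]
wrist_force: [-2.5, -4.1, 9.4]
```

```bash
python3 -m crank '[[0,0,0,1.5,40],[0,0,0,3,40],[0,0,0.1,4.5,40],[0,0,0.1,6,40],[0,0,0.1,7.5,40],[0,0,0.1,9,40],[0,0,0.2,10.5,40],[0,0,0.2,12,40]]'|egrep 'pos|wrist'
```

```text
position: [0.5276, 0.2553, 0.1835]
wrist_force: [0.6, -4.7, 0.5]
```

```bash
python3 -m crank '[[0,0,0,1.5,40],[0,0,0,3,40],[0,0,0.1,4.5,40],[0,0,0.1,6,40],[0,0,0.1,7.5,40],[0,0,0.1,9,40],[0,0,0.1,10.5,40],[0,0,0.1,12,40]]'|egrep 'pos|wrist'
```

```text
position: [0.5278, 0.2551, 0.1831]
wrist_force: [2.6, -5.4, -2.6]
```

```bash
python3 -m crank '[[0,0,-0.3,0,40],[0,0,-0.6,0,40],[0,0,-0.9,0,40],[0,0,-1.2,0,40],[0,0,-1.5,0,40],[0,0,-1.5,0,40],[0,0,-1.5,0,40],[0,0,-1.5,0,40]]'|egrep 'pos|wrist'
```

```text
position: [0.5278, 0.255, 0.1816]
wrist_force: [2.9, -5.7, -3.1]
```

```bash
python3 -m crank '[[0,0,-0.3,0,40],[0,0,-0.6,0,40],[0,0,-0.9,0,40],[0,0,-1.2,0,40],[0,0,-1.5,0,40],[0,0,-1.5,0,40],[0,0,-1.5,0,40],[0,0,-1.5,0,40]]'|egrep 'pos|wrist'
python3 -m crank '[[0,0,-0.3,0,40],[0,0,-0.6,0,40],[0,0,-0.9,0,40],[0,0,-0.9,0,40],[0,0,-0.9,0,40],[0,0,-0.9,0,40],[0,0,-0.9,0,40],[0,0,-0.9,0,40]]'|egrep 'pos|wrist'
python3 -m crank '[[0,0,-0.3,0,40],[0,0,-0.6,0,40],[0,0,-0.9,0,40],[0,0,-0.9,0,40],[0,0,-0.9,0,40],[0,0,-0.9,0,40],[0,0,-0.9,0,40],[0,0,-0.9,0,40]]'|egrep 'pos|wrist'
```

```text
position: [0.5278, 0.255, 0.1802]
wrist_force: [1.5, -5.7, -1.2]
position: [0.5278, 0.2551, 0.18]
wrist_force: [-0.5, -6.5, 4.5]
position: [0.5279, 0.2551, 0.1798]
wrist_force: [-3.4, -7.7, 11.5]
```

The force collapsed and the head then went down freely for about 4.3 mm, so the thread has dropped in at about 90–95° back; I'm now at 108°. Turning forward, first half.

```bash
python3 -m crank '[[0,-0.5,0.6,0,40],[0,-0.5,1,0,40],[0,-0.5,0.9,5,40],[0,-0.5,0.9,10,40],[0,-0.5,0.9,5,40],[0,-0.5,0.9,0,40],[0,-0.5,0.9,-4,40],[0,-0.5,0.8,-8,40]]' >/dev/null & sleep 0; kill %1 2>/dev/null; wait; python3 -c "
from bench import arm;s=arm.observe();print(s['t'],s['position'],s['wrist_force'],s['joint_positions'][6])"
```

```text
17.0667 [0.52790295 0.25509967 0.1798445 ] [-3.39874187 -7.70930778 11.49477365] 1.6198378435343679
```

That command was a slip with bad rows. It was killed before anything moved, as the pose is unchanged. Here is the proper move.

```bash
python3 -m crank '[[0,-0.4,0.6,0,40],[0,-0.4,0.9,0,40],[0,-0.4,0.8,-5,40],[0,-0.4,0.8,-10,40],[0,-0.4,0.7,-15,40],[0,-0.4,0.6,-20,40],[0,-0.4,0.6,-25,40],[0,-0.4,0.5,-30,40]]'|egrep 'pos|wrist'
python3 -m crank '[[0,0,0,-5,40],[0,0,-0.1,-10,40],[0,0,-0.2,-15,40],[0,0,-0.3,-20,40],[0,0,-0.3,-25,40],[0,0,-0.4,-30,40],[0,0,-0.5,-35,40],[0,0,-0.6,-40,40]]'|egrep 'pos|wrist'
python3 -c "
from bench import arm;s=arm.observe();print(s['t'],s['position'],s['wrist_force'],s['torque'],s['joint_positions'][6])"
```

```text
position: [0.5276, 0.2556, 0.1796]
wrist_force: [-0.4, -4.0, 3.1]
position: [0.5277, 0.2563, 0.1791]
wrist_force: [0.9, -1.3, 2.8]
18.4 [0.52767812 0.25634613 0.17907103] [ 0.92559627 -1.30924828  2.7943531 ] [-0.52388027 -0.0236871  -0.00556826] 0.5791305592060925
```

```bash
for i in 1; do python3 -m crank '[[0,0,0,-5,40],[0,0,-0.1,-10,40],[0,0,-0.2,-15,40],[0,0,-0.3,-20,40],[0,0,-0.3,-25,40],[0,0,-0.4,-30,40],[0,0,-0.5,-35,40],[0,0,-0.6,-40,40]]'|egrep 'pos|wrist'; done
python3 -m crank '[[0,0,0,-5,40],[0,0,-0.1,-10,40],[0,0,-0.2,-15,40],[0,0,-0.3,-20,40],[0,0,-0.3,-25,40],[0,0,-0.4,-30,40],[0,0,-0.5,-35,40],[0,0,-0.6,-40,40]]'|egrep 'pos|wrist'
python3 -m crank '[[0,0,0,-5,40],[0,0,-0.1,-10,40],[0,0,-0.2,-15,40],[0,0,-0.3,-20,40],[0,0,-0.3,-25,40],[0,0,-0.4,-30,40],[0,0,-0.5,-34,40],[0,0,-0.5,-34,40]]'|egrep 'pos|wrist|rot'
python3 -c "
from bench import arm;s=arm.observe();print(s['t'],s['position'],s['wrist_force'],s['torque'],s['joint_positions'][6])"
```

```text
position: [0.5283, 0.2569, 0.1786]
wrist_force: [3.1, -0.5, 1.0]
position: [0.5291, 0.2569, 0.1781]
wrist_force: [5.9, -0.1, -1.0]
position: [0.5296, 0.2564, 0.1776]
ee_rot: [3.005, 0.91, 0.007]
wrist_force: [7.4, -0.5, -1.2]
20.4 [0.52959536 0.25640694 0.17760315] [ 7.35102625 -0.51205954 -1.15447158] [-0.32851356 -1.29577452 -0.03666071] -1.0596784686437213
```

```bash
python3 -m crank '[[0,0,0,0,75],[0,0,0,0,75],[0,0,0,0,75],[0,0,0,0,75],[0,0,0,0,75],[0,0,0,0,75],[0,0,0,0,75],[0,0,0,0,75]]'
python3 -c "
from bench import arm;s=arm.observe();print(s['t'],s['position'],s['wrist_force'],s['torque'],s['joint_positions'][6])"
```

```text
t: 21.07
position: [0.5275, 0.2562, 0.1773]
ee_rot: [-3.005, -0.917, 0.0]
wrist_force: [-1.4, 0.3, 1.2]
grip_width: 0.075
finger_force: 0.0
21.0667 [0.52751758 0.25620176 0.17726348] [-1.35221453  0.29723466  1.20498178] [-0.11835171  0.13757251  0.00462909] -1.0564597579051622
```

```bash
python3 -m crank '[[1,-0.5,0,6.5,75],[1,-0.5,0,13,75],[1,-0.5,0,19.5,75],[1,-0.5,0,26,75],[1,-0.5,0,32.5,75],[1,-0.5,0,39,75],[1,-0.5,0,45.5,75],[1,-0.5,0,52,75]]'|egrep 'pos|wrist'
python3 -m crank '[[0,0,0,6.5,75],[0,0,0,13,75],[0,0,0,19.5,75],[0,0,0,26,75],[0,0,0,32.5,75],[0,0,0,39,75],[0,0,0,45.5,75],[0,0,0,52,75]]'|egrep 'pos|wrist'
python3 -m crank '[[0,0,0,6.5,75],[0,0,0,13,75],[0,0,0,19.5,75],[0,0,0,26,75],[0,0,0,32.5,75],[0,0,0,39,75],[0,0,0,45.5,75],[0,0,0,52,75]]'|egrep 'pos|wrist'
python3 -m crank '[[0,0,0,6,75],[0,0,0,12,75],[0,0,0,18,75],[0,0,0,24,75],[0,0,0,24,75],[0,0,0,24,75],[0,0,0,24,75],[0,0,0,24,75]]'|egrep 'pos|wrist|rot'
python3 - <<'E'
from h import *
s=arm.observe();print(s['t'],s['position'],s['wrist_force'],s['joint_positions'][6])
E
```

```text
position: [0.5286, 0.2556, 0.1773]
wrist_force: [0.1, -0.0, -0.8]
position: [0.5286, 0.2555, 0.1773]
wrist_force: [-0.2, 0.4, 0.2]
position: [0.5286, 0.2555, 0.1773]
wrist_force: [0.4, -0.1, 0.4]
position: [0.5286, 0.2557, 0.1772]
ee_rot: [-0.913, 3.006, -0.0]
wrist_force: [0.4, -0.0, -0.4]
23.7333 [0.52855503 0.2556704  0.17724959] [ 0.42193173 -0.02455063 -0.44889544] 1.5555356456629763
```

```bash
python3 -m crank '[[0,0,0,0,40],[0,0,0,0,40],[0,0,0,0,40],[0,0,0,0,40],[0,0,0,0,40],[0,0,0,0,40],[0,0,0,0,40],[0,0,0,0,40]]' 15
python3 -m crank '[[0,0,0,-5,40],[0,0,-0.1,-10,40],[0,0,-0.2,-15,40],[0,0,-0.3,-20,40],[0,0,-0.3,-25,40],[0,0,-0.4,-30,40],[0,0,-0.5,-35,40],[0,0,-0.6,-40,40]]'|egrep 'pos|wrist'
python3 -m crank '[[0,0,0,-5,40],[0,0,-0.1,-10,40],[0,0,-0.2,-15,40],[0,0,-0.3,-20,40],[0,0,-0.3,-25,40],[0,0,-0.4,-30,40],[0,0,-0.5,-35,40],[0,0,-0.6,-40,40]]'|egrep 'pos|wrist'
```

```text
t: 24.4
position: [0.5286, 0.2556, 0.1773]
ee_rot: [-0.917, 3.005, -0.0]
wrist_force: [-0.6, -0.3, -0.6]
grip_width: 0.0434
finger_force: 15.0
position: [0.5286, 0.2557, 0.1767]
wrist_force: [-0.4, -1.5, 0.4]
position: [0.5287, 0.2559, 0.1762]
wrist_force: [-1.0, -0.0, -0.5]
```

```bash
python3 -m crank '[[0,0,0,-5,40],[0,0,-0.1,-10,40],[0,0,-0.2,-15,40],[0,0,-0.3,-20,40],[0,0,-0.3,-25,40],[0,0,-0.4,-30,40],[0,0,-0.5,-35,40],[0,0,-0.6,-40,40]]'|egrep 'pos|wrist'
python3 -m crank '[[0,0,0,-5,40],[0,0,-0.1,-10,40],[0,0,-0.2,-15,40],[0,0,-0.3,-20,40],[0,0,-0.3,-25,40],[0,0,-0.4,-30,40],[0,0,-0.5,-35,40],[0,0,-0.6,-40,40]]'|egrep 'pos|wrist'
python3 -m crank '[[0,0,0,-5,40],[0,0,-0.1,-10,40],[0,0,-0.2,-15,40],[0,0,-0.3,-20,40],[0,0,-0.3,-24,40],[0,0,-0.3,-24,40],[0,0,-0.3,-24,40],[0,0,-0.3,-24,40]]'
python3 - <<'E'
from h import *
b=snap("scene","s5.png")[:,:,::-1];t=snap("top","t5.png")[:,:,::-1]
cv2.imwrite("pics/c5.png",np.hstack([cv2.resize(b[215:335,330:490],(400,300),interpolation=2),cv2.resize(t,(400,300))]))
cv2.imwrite("pics/c5.png",np.hstack([cv2.resize(b,(400,300)),cv2.resize(b[225:375,370:570],(400,300),interpolation=2)]))
E
```

```text
position: [0.5288, 0.2559, 0.1756]
wrist_force: [0.8, -1.0, 1.1]
position: [0.5289, 0.2558, 0.1751]
wrist_force: [1.2, -0.9, 0.8]
t: 27.73
position: [0.529, 0.2557, 0.1747]
ee_rot: [3.034, 0.815, 0.002]
wrist_force: [3.9, -0.4, -0.1]
grip_width: 0.0434
finger_force: 15.0
```

View pics/c5.png

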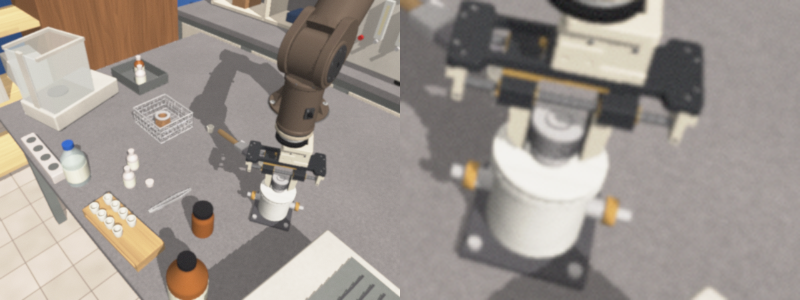

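The scene view shows the ring in the basket, the bystanders undisturbed and the gripper holding the lowered head. The tool went down 5.1 mm over 368°, which matches the thread pitch.

```bash
python3 -c "
from bench import arm;print(arm.hand_in())"
```

```text
the job is handed in; nothing more can be done
None
```

I dropped the spent element into the basket, turned the screw back until its thread dropped in (about 90–95° back), then turned it about one full turn forward; the job is handed in with the head still gripped and the bystanders where they stood.

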